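# Hang the bun rack and hold the warming lever

## Robot

A 6-joint arm with a two-finger parallel gripper is mounted at the origin on the work surface. World frame = base frame: x ahead of the robot, y to its left, z up, the work surface at z = 0. Lengths are in m, angles in degrees, forces in N, time in s.
With the tool pointing down it reaches from about 0.325 to 0.775 m from the base axis. Payload 5.5 kg.
Tool frame: the origin (TCP) lies at the centre of the arm's flange, where the gripper is bolted on; the fingertips stand 182 mm ahead of it and the grasp point (between the pads) lies 163 mm ahead of it; z points along the fingers, y is the direction in which the jaws open and shut (so a half turn about z gives the same grasp; the last joint's range is limited). The gripper opens to 88 mm and grips with 3 to 60 N. Pads are 20 mm wide; open, the fingers measure 115 mm over their backs; the gripper's body (75 mm by 178 mm) begins 61 mm behind the grasp point.
Start: joints at [64.761, 5.22, 70.514, -0, 104.267, -3.249], TCP at [0.225, 0.556, 0.405] pointing down, gripper open.
Joint ranges: [-164.24, 164.24], [-49.07, 125.15], [9.68, 141.18], [-86.29, 266.29], [3.28, 154.24], [-151.56, 151.56]. Speed limits (degrees/s): [147.25, 147.25, 172.46, 180, 180, 180].

## Interface

Orientations are given as [roll, pitch, yaw] about the fixed x, y, z axes, in that order (R = Rz(yaw) Ry(pitch) Rx(roll)).
In Python, from station import r gives the robot as it stands. The module is installed in compiled form; this text tells all that it offers. Calls block until the motion is done:
- r.reach(position, orientation): joint-space move of the TCP to a pose.
- r.servo_line(position, rotation=None, speed=0.15): straight line of the TCP; rotation=None keeps the orientation; speed is the mean speed in m/s.
- r.move_joints(angles): joint-space move.
- r.let_go() and r.grab(squeeze=None): open the fingers fully, or close them until they stop; squeeze is the grip in N (None keeps the last).
- r.wait(seconds).
- r.inverse_kinematics(position, orientation): joint angles nearest the present ones, or None.
- r.sense(): the state.
- r.snapshot(name): name is "side" or "top" or "wrist"; returns a dict with "frame" (384x512x3 uint8, red, green, blue), "fx", "fy", "cx", "cy" (pixels), "R" (3x3) and "t" (3): a world point X has camera coordinates R X + t. Camera axes: x right, y down, z forward; pixel columns grow to the right and rows downward; lengths in m; the calibration is good to about 2 mm. The wrist camera is an equidistant fisheye: a pixel r from the principal point sees the ray r / f radians off the axis. A picture is of the moment at which its call begins. There is no depth.
A pose or a line that the arm cannot do raises r.IKError and nothing moves.
- r.hand_in(): hands the job in, once; it reports no verdict.
The state is a dict: "clock": time; "joints": joint angles; "joint_vel": joint speeds; "joint_torque": joint torques, N m; "tcp_pos": TCP position; "orientation": TCP orientation; "contact_force": force on the tool from outside, world axes, zero at the start; "torque": the same for the moment, N m; "opening": finger opening in m.
Only numpy, scipy, OpenCV 4.12 (cv2) and the standard library are available. Lean on these libraries where they do the work, as an engineer would, in place of code of your own. Each camera call takes 0.05 s, during which the arm holds its last target. There are 200 camera calls.

## Task

Get the flat bun toaster warming: hang the empty bun rack astride the bar over the toaster, so that it hangs level with the bar along its tunnel, and let go of it. Then, with the fingers, press the toaster's spring lever down past its first two clicks to the third, without forcing it, and keep holding it there: it springs back if let go, so finish while still holding it down. Leave everything else on the counter where it stands.

Things in the scene. Friction and masses are not known exactly. Their poses are not given: they have to be found in the camera images.
- toaster: flat bun toaster, fixed to the counter: steel box 170 (its own x) x 280 (its own y) x 108 mm tall with a dark grille on top, lever on its -y end face. Origin: centre of its underside on the counter; z up. Its yaw varies.
- rail_mid (a point): middle of the horizontal round steel bar over the grille, on its axis, 190 mm above the counter, straight above the toaster's origin; axes as the toaster's. The bar is 12 mm thick, runs along its y, 210 mm between the axes of its two end posts (12 mm thick); nothing rises above the bar.
- rack: empty bun rack, 200 to 330 g, standing on the counter: three steel wire hoops form a tunnel along its y, 104 mm long, open below and at both ends, 45 mm wide inside at the foot, 34 mm near the roof; a flat 34 mm wide shelf outside each foot (114 mm over all in x); wooden grip fin on top. Origin: centre of its underside, z up. Same either way round.
- rack_grip (a point): middle of the rack's dark wooden grip fin, 84 mm above the rack's origin, same axes. The fin is 12 mm thick (x), 60 mm long (y), 32 mm tall, reaching from 68 to 100 mm above the rack's origin.
- rack_roof (a point): middle of the underside of the tunnel's shallow V roof, 63 mm above the rack's origin, same axes. Hung on the bar the rack centres itself and hangs level, its origin about 56 mm below the bar's axis (its shelves then 26 mm above the grille).
- lever_top (a point): black lever paddle sticking out of the toaster's -y end, 36 (x) x 40 (y) x 14 mm. This point: centre of its top face, 185 mm from the toaster's origin along the toaster's -y, 118 mm above the counter at rest; it goes straight down with the lever. The toaster's end face is 45 mm from its middle and 108 mm tall.
- lever (a joint): how far the lever is pressed down, m: 0 at rest (top), 0.042 at the bottom stop. A spring (about 6 N at the top, 10 N at the bottom) always pushes it back up. Ridges passed at 0.007, 0.019 and 0.031 add 2 to 4 N each, then it gives a little; the first, second and third click positions are about 0.013, 0.025 and 0.036 to 0.042.
- jam: jam jar, 56 dia x 75 mm tall, close in front of the toaster; loose, to be left alone. Origin: centre of its underside.
- butter: white butter dish, 70 x 100 x 45 mm tall, close in front of the toaster; loose, to be left alone. Origin: centre of its underside.
- pepper: turned wooden pepper mill, 48 dia x 90 mm tall, behind the toaster's lever; loose, to be left alone. Origin: centre of its underside.
- mug: white mug, 80 dia x 90 mm tall, handle to its own +y; loose, to be left alone. Origin: centre of its underside.
- pasta: storage jar, 84 dia x 200 mm tall, behind the toaster; loose, to be left alone. Origin: centre of its underside.
- bowl: glass bowl, 130 dia x 60 mm tall, behind the toaster; loose, to be left alone. Origin: centre of its underside.
- oil: oil bottle, 60 dia x 210 mm tall, on the right; loose, to be left alone. Origin: centre of its underside.
Things that resemble listed ones, but are neither listed nor needed, are in the scene too. What is shaped like the rack but yellow is not meant.

How it is judged:
By the outcome, as a careful person would: the job done as asked, in the order asked, and still so for the second after the job is handed in, while the arm keeps its last pose, push and grip.
It also fails if it takes over 51 s, if anything falls off the work surface, if the arm or the gripper's body presses on something with over 40 N, if the wrist force passes 120 N, or if a joint passes its speed limit or range.

## Working session

There is one attempt and no reset: what is moved stays moved. The work goes in short steps, each a Python script; the robot and the scene stay as the last script left them, time stands still between calls to the robot, and variables do not carry over. Pictures are saved under pics/ and viewed, about 8 in all and at most 12, crops included, and the job is handed in when it is done.

```bash
mkdir -p pics; cat > h.py <<'E'
import numpy as np, cv2, pickle
def snap(r,name,tag):
    s=r.snapshot(name); pickle.dump(s,open(f'pics/{tag}.pkl','wb'))
    cv2.imwrite(f'pics/{tag}.png',s['frame'][:,:,::-1]); return s
def load(tag): return pickle.load(open(f'pics/{tag}.pkl','rb'))
def ray(s,u,v,fish=False):
    R=np.array(s['R']);t=np.array(s['t'])
    x=(u-s['cx'])/s['fx'];y=(v-s['cy'])/s['fy']
    if fish:
        th=np.hypot(x,y); k=np.sin(th)/th if th>1e-9 else 1
        d=np.array([x*k,y*k,np.cos(th)])
    else: d=np.array([x,y,1.])
    return -R.T@t, R.T@d/np.linalg.norm(d)
def onz(s,u,v,z,fish=False):
    o,d=ray(s,u,v,fish); return o+d*(z-o[2])/d[2]
def proj(s,X,fish=False):
    c=np.array(s['R'])@np.array(X)+np.array(s['t'])
    if fish:
        q=np.hypot(c[0],c[1]);th=np.arctan2(q,c[2]);k=th/q if q>1e-9 else 0
        return np.array([s['cx']+s['fx']*c[0]*k,s['cy']+s['fy']*c[1]*k])
    return np.array([s['cx']+s['fx']*c[0]/c[2],s['cy']+s['fy']*c[1]/c[2]])
E
python3 - <<'E'
from station import r
from h import *
a=snap(r,'top','top0');b=snap(r,'side','side0');c=snap(r,'wrist','wr0')
print(r.sense()); 
for s in(a,b,c): print(-np.array(s['R']).T@s['t'],np.array(s['R'])[2],s['fx'],s['cx'],s['cy'])
cv2.imwrite('pics/m0.png',cv2.resize(a['frame'][:,:,::-1],(800,600),interpolation=cv2.INTER_CUBIC))
cv2.imwrite('pics/m1.png',cv2.resize(b['frame'][:,:,::-1],(800,600),interpolation=cv2.INTER_CUBIC))
E
```

```text
{'clock': 0.15, 'joints': array([ 6.47604588e+01,  5.25350992e+00,  7.05644649e+01, -2.13308555e-03,
        1.04262969e+02, -3.24924340e+00]), 'joint_vel': array([ 0.04129825, -0.09877069, -0.18566398, -0.09640644,  0.00346573,
       -0.02684214]), 'joint_torque': array([ 1.99796741e-03, -4.47043920e+01, -4.06909204e+01,  6.99383556e-02,
        2.74465821e-02, -9.95581490e-05]), 'tcp_pos': array([0.22470925, 0.55639979, 0.4037786 ]), 'orientation': array([-1.79919069e+02, -2.52313467e-03,  1.58009176e+02]), 'contact_force': array([ 0.6472827 , -0.14631938, -0.20167221]), 'torque': array([-0.00798079, -0.03372244,  0.01509826]), 'opening': 0.08755638671325063}
[ 0.37730401 -0.00355371  1.29545214] [ 0.14365723 -0.01082089 -0.98956834] 390.1036331862595 257.07721574843833 190.67001357823426
[-0.04809333 -0.87876967  0.8358466 ] [ 0.46444506  0.69250065 -0.55202684] 420.13810986080955 260.50263090061014 189.5313114640568
[0.16024626 0.5817201  0.38345132] [ 0.23517177 -0.09697087 -0.96710438] 297.3186396354542 262.2188663929801 187.15091391850478
```

View pics/m0.png

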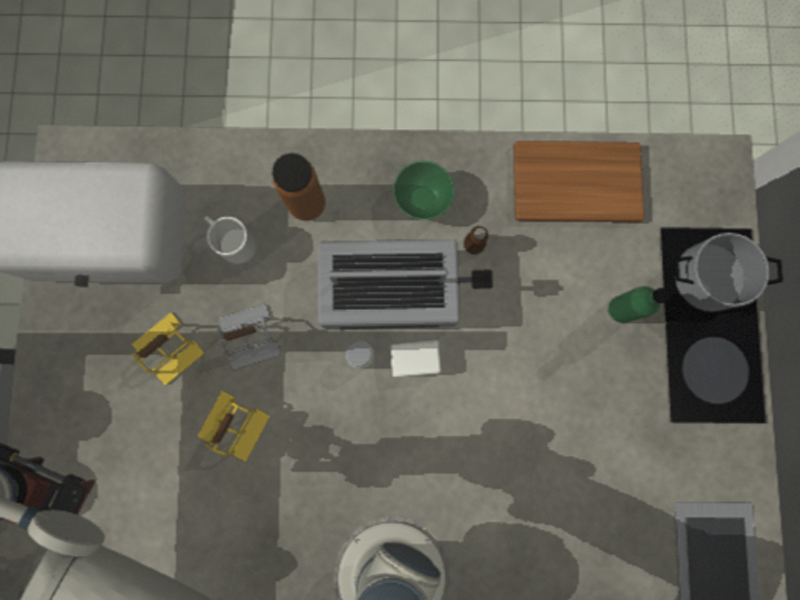

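View pics/m1.png

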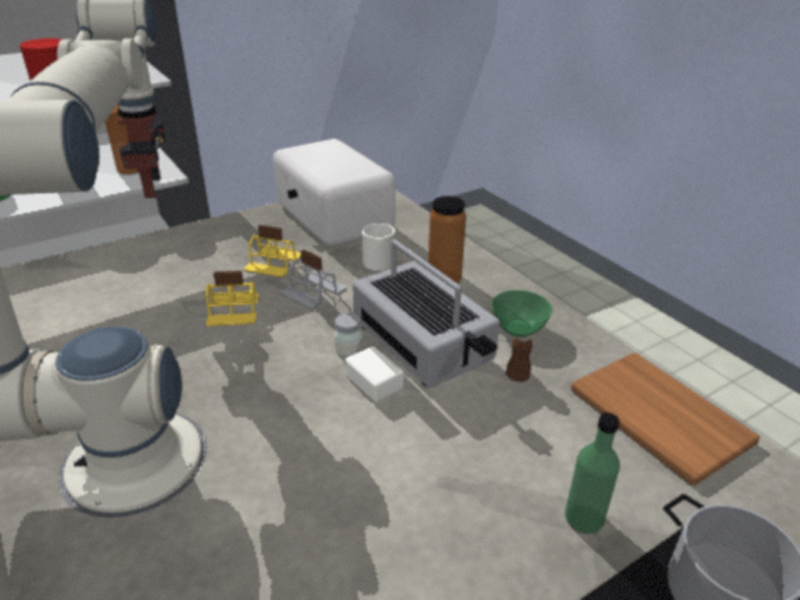

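Top view (800x600 pixels): rack-like things are at (247,336), in grey wire, and at (167,348) and (233,427), both yellow. The grey one at (247,336) fits the description. The toaster is at (388,283) and its lever at (482,279), so its -y points to image right. I'll enlarge that area to confirm.

```bash
python3 - <<'E'
from h import *
a=load('top0');im=a['frame'][:,:,::-1]
c=im[140:260,120:320]
cv2.imwrite('pics/c0.png',cv2.resize(c,(800,480),interpolation=cv2.INTER_CUBIC))
hsv=cv2.cvtColor(np.ascontiguousarray(im),cv2.COLOR_BGR2HSV)
# brown fin of grey rack
m=((hsv[...,1]>70)&((hsv[...,0]<18)|(hsv[...,0]>170))&(hsv[...,2]<140)).astype(np.uint8)
n,l,st,ce=cv2.connectedComponentsWithStats(m)
for i in range(1,n):
    if st[i,4]>15: print('brown',st[i],ce[i])
m=(hsv[...,2]<45).astype(np.uint8)
n,l,st,ce=cv2.connectedComponentsWithStats(m)
for i in range(1,n):
    if st[i,4]>30: print('dark',st[i],ce[i])
E
```

```text
brown [ 329   90   84   52 4194] [369.55698617 115.72794468]
brown [175 105  33  36 559] [194.18783542 127.06976744]
brown [297 145  15  18 142] [303.34507042 155.19014085]
brown [143 209  20   9  77] [152.48051948 212.88311688]
brown [ 89 215  18  13  87] [ 97.42528736 220.97701149]
brown [136 265  13  18  85] [141.98823529 273.68235294]
brown [ 12 300  21  25 278] [ 21.88848921 312.83093525]
brown [ 49 308  11  21  50] [ 54.32 313.78]
dark [175  99  24  24 435] [186.63448276 110.29655172]
dark [ 418  146   72  125 3875] [451.71483871 215.6276129 ]
dark [299 156  11   6  41] [304.07317073 158.56097561]
dark [214 164  69   4 125] [249.976 166.256]
dark [491 164  10  18  72] [496.56944444 173.05555556]
dark [214 168  69   4 137] [249.25547445 170.03649635]
dark [302 173  13  12 134] [308.1641791  178.19402985]
dark [217 177  66   6 264] [250.3030303  180.06818182]
dark [226 184  57   3 102] [255.18627451 185.26470588]
dark [214 187  69   4 114] [250.79824561 189.13157895]
dark [215 192  68   3 121] [250.04958678 193.10743802]
dark [  0 224   9   9  80] [  4.05 227.95]
dark [   0  284   56   45 1033] [ 26.28654405 310.94578896]
dark [ 17 293  11   5  32] [ 22.5     295.09375]
dark [441 343  38  41 863] [463.65237543 367.31517961]
```

View pics/c0.png

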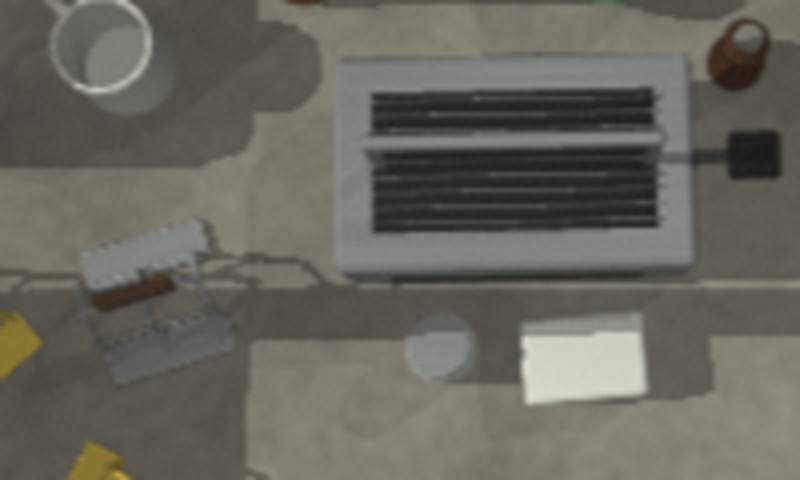

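The crop shows the wanted rack: grey, with a brown fin at crop (131,292). The toaster's top corners are at about (336,58), (690,54), (692,268) and (336,271), with the bar at row ~143 and the lever at (754,154). Next I compute positions from these and move the wrist over the rack for a close look.

```bash
python3 - <<'E'
from h import *
a=load('top0'); b=load('side0')
f=lambda u,v,z:onz(a,120+(u-1.5)/4,140+(v-1.5)/4,z)
C=[f(336,58,.108),f(690,54,.108),f(692,268,.108),f(336,271,.108)]
for p in C: print(p)
print('mid',np.mean(C,0)); 
print('yaw edges',[np.degrees(np.arctan2(*(p-q)[[1,0]])) for p,q in((C[0],C[1]),(C[3],C[2]),(C[0],C[3]),(C[1],C[2]))])
p,q=f(368,149,.196),f(660,138,.196); print('bar',p,q,(p+q)/2,np.degrees(np.arctan2(*(p-q)[[1,0]])))
print('lever',f(754,152,.118))
print('shelf corners',[f(*x,.003)[:2] for x in((82,262),(200,222),(235,348),(118,382))])
print('fin',onz(a,152.5,212.9,.092))
E
```

```text
[0.66276361 0.15095221 0.108     ]
[ 0.66940143 -0.12487448  0.108     ]
[ 0.50156246 -0.12583187  0.108     ]
[0.49633696 0.14610438 0.108     ]
mid [0.58251612 0.01158756 0.108     ]
yaw edges [np.float64(91.37856736232682), np.float64(91.10085584390406), np.float64(1.6684919951468062), np.float64(0.3268231626004201)]
bar [0.57529388 0.11473276 0.196     ] [ 0.5857533  -0.09413592  0.196     ] [0.58052359 0.01029842 0.196     ] 92.8667793725284
lever [ 0.59046876 -0.17276477  0.118     ]
shelf corners [array([0.51209892, 0.36988531]), array([0.54664159, 0.27367149]), array([0.44227644, 0.2405596 ]), array([0.41349476, 0.3352693 ])]
fin [0.47915794 0.30491272 0.092     ]
```

```bash
python3 - <<'E'
from station import r
from h import *
r.reach([0.479,0.305,0.40],[180,0,108])
s=snap(r,'wrist','wr1'); print(r.sense()['joints'],r.sense()['tcp_pos'],r.sense()['clock'])
im=s['frame'][:,:,::-1].copy()
g=[.479,.305];y=np.radians(18);R=np.array([[np.cos(y),-np.sin(y)],[np.sin(y),np.cos(y)]])
for x in((-.006,-.03),(.006,-.03),(.006,.03),(-.006,.03)):
    print('fin pred',proj(s,[*(g+R@x),.1],True))
cv2.imwrite('pics/w1.png',cv2.resize(im,(800,600),interpolation=cv2.INTER_CUBIC))
E
```

```text
[2.91661622e+01 1.97428750e-01 7.61599054e+01 2.35375977e-02
 1.03643343e+02 1.10450803e+01] [0.47840269 0.30601287 0.40001884] 1.5417
fin pred [256.80160214 212.53986667]
fin pred [268.82097162 212.55032628]
fin pred [269.21981869 152.72254844]
fin pred [256.57387664 152.70862314]
```

View pics/w1.png

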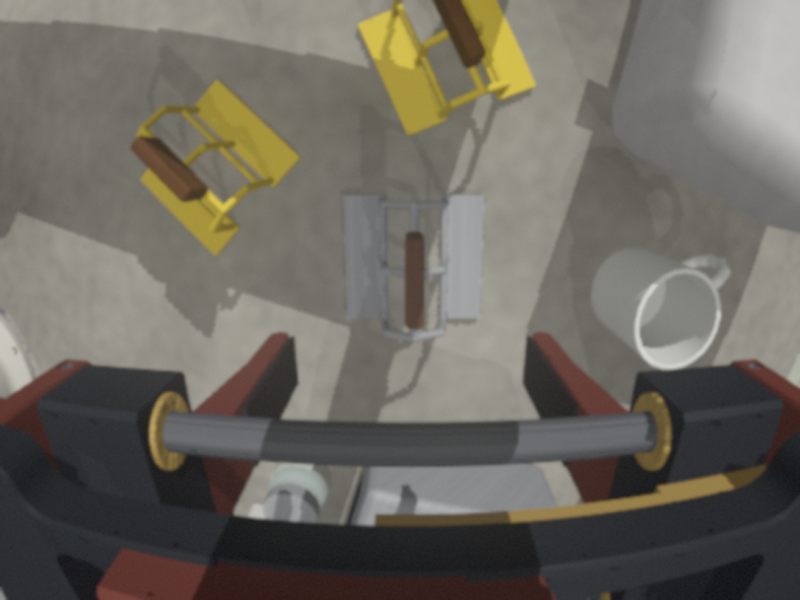

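The grey rack sits centred, with its fin at wrist (414,280) in 800-pixel coordinates. It stands almost exactly at the predicted yaw. I refine with a colour mask, then grasp.

```bash
python3 - <<'E'
from station import r
from h import *
s=load('wr1'); im=np.ascontiguousarray(s['frame'][:,:,::-1]);hsv=cv2.cvtColor(im,cv2.COLOR_BGR2HSV)
m=((hsv[...,1]>70)&((hsv[...,0]<18)|(hsv[...,0]>170))).astype(np.uint8)
m[:, :240]=0;m[:,290:]=0;m[:140]=0;m[215:]=0
n,l,st,ce=cv2.connectedComponentsWithStats(m); i=1+np.argmax(st[1:,4]); print(st[i],ce[i])
ys,xs=np.nonzero(l==i)
P=np.array([onz(s,x,y,.1,True)[:2] for x,y in zip(xs,ys)])
(c,wh,ang)=cv2.minAreaRect((P*1000).astype(np.float32)); print(c,wh,ang)
# shelves: vertical edges check of yaw
d=np.linalg.svd(P-P.mean(0))[2][0]; yaw=np.degrees(np.arctan2(-d[0],d[1]));yaw=(yaw+90)%180-90
print('yaw',yaw,P.mean(0))
E
```

```text
[260 152  11  58 538] [264.74349442 180.5204461 ]
(480.3862609863281, 307.7851867675781) (9.904363632202148, 56.93358612060547) 17.945886611938477
yaw 18.15668578659259 [0.47992234 0.30807316]
```

```bash
python3 - <<'E'
from station import r
from h import *
r.servo_line([.4802,.308,.257],[180,0,108.1],0.15)
print(r.sense()['tcp_pos'],r.sense()['contact_force'])
r.grab(35); q=r.sense(); print(q['opening'],q['contact_force'])
r.servo_line([.4802,.308,.47],None,0.2)
q=r.sense(); print(q['opening'],q['contact_force'],q['tcp_pos'],q['clock'])
# toward toaster, hover for view, rack behind (+y)
r.reach([.582,.011,.50],[180,0,92]); r.wait(.2)
q=r.sense(); print(q['tcp_pos'],q['orientation'],q['contact_force'],q['clock'])
s=snap(r,'top','top1'); b=snap(r,'side','side1'); w=snap(r,'wrist','wr2')
t=np.hstack([cv2.resize(s['frame'][100:280,160:400],(400,300)),cv2.resize(b['frame'][80:260,180:420],(400,300))])
cv2.imwrite('pics/v2.png',np.vstack([t,cv2.resize(w['frame'][:192],(800,300))])[:,:,::-1])
E
```

```text
[0.48043529 0.30820615 0.25831346] [0.40656012 0.24962299 0.82415959]
0.011847520578616705 [ 1.56880001  1.06087873 -1.10212127]
0.011883113053303133 [-0.22755002  0.58231147 -2.94090565] [0.48031792 0.30806608 0.46839277] 5.0083
[0.5818869  0.01230095 0.49995843] [-1.79995148e+02 -1.07569141e-02  9.21228868e+01] [ 0.64658041  0.39781242 -2.78991265] 6.4083
```

View pics/v2.png

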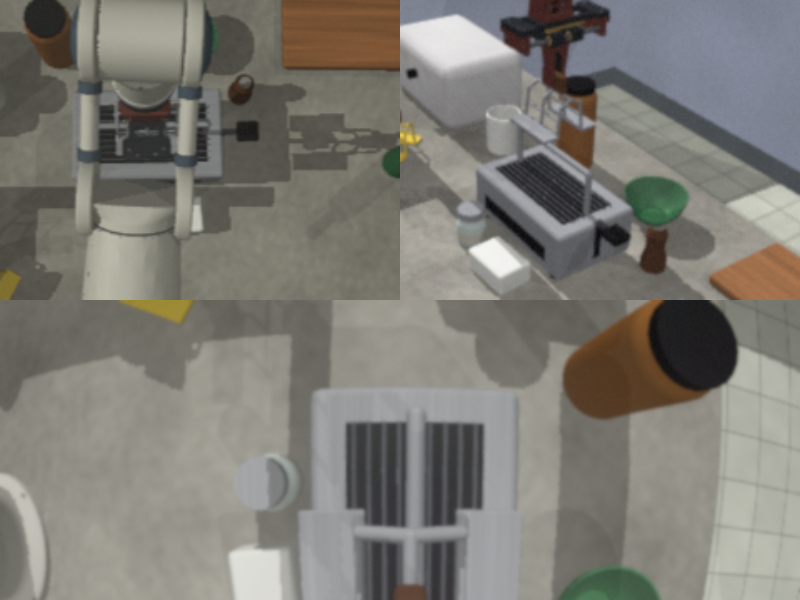

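The rack is held level above the bar. In the wrist view (lower half) the bar runs at column ~416, rows 410–530, in line with the rack. Now I measure the bar line and the toaster's far edge from this view.

```bash
python3 - <<'E'
from h import *
s=load('wr2'); g=cv2.cvtColor(s['frame'],cv2.COLOR_RGB2GRAY).astype(float)
print('far profile col266',[int(x) for x in g[50:90,266]])
print('left',[int(x) for x in g[70,190:212]],'right',[int(x) for x in g[70,322:342]])
L=[]
for v in range(84,126,6):
    row=g[v,245:290]; d=np.diff(row)
    # bar edges: bright run around col 266
    c=21; i=c
    thr=100
    print(v,[int(x) for x in row[8:34]])
E
```

```text
far profile col266 [150, 151, 152, 152, 152, 154, 160, 164, 164, 162, 162, 161, 161, 160, 160, 160, 160, 161, 164, 167, 171, 169, 165, 162, 162, 162, 162, 161, 162, 161, 162, 162, 161, 159, 156, 154, 154, 154, 154, 153]
left [110, 108, 108, 109, 109, 109, 110, 110, 114, 130, 142, 149, 154, 160, 161, 160, 156, 155, 156, 155, 157, 156] right [157, 158, 159, 159, 158, 156, 150, 142, 134, 133, 143, 151, 154, 155, 156, 156, 156, 156, 156, 154]
84 [71, 85, 93, 85, 73, 66, 82, 107, 129, 141, 148, 154, 156, 156, 152, 145, 136, 125, 109, 88, 79, 87, 92, 87, 71, 62]
90 [69, 85, 92, 85, 73, 65, 81, 107, 128, 141, 147, 152, 154, 154, 150, 142, 132, 122, 108, 89, 80, 86, 89, 80, 66, 61]
96 [69, 85, 91, 84, 70, 66, 80, 106, 129, 141, 148, 153, 153, 153, 148, 142, 131, 121, 105, 87, 80, 87, 88, 78, 65, 58]
102 [69, 84, 93, 84, 68, 64, 80, 107, 130, 141, 149, 153, 154, 152, 148, 141, 131, 121, 105, 90, 79, 84, 86, 77, 64, 57]
108 [72, 92, 94, 85, 69, 62, 81, 108, 130, 141, 149, 153, 153, 152, 148, 140, 131, 122, 108, 92, 87, 89, 89, 77, 63, 56]
114 [76, 93, 93, 84, 68, 63, 81, 108, 130, 141, 149, 153, 154, 151, 147, 139, 131, 119, 102, 84, 81, 87, 86, 75, 58, 56]
120 [63, 79, 89, 81, 68, 66, 90, 117, 132, 143, 149, 151, 153, 151, 146, 138, 130, 118, 101, 82, 81, 88, 86, 74, 60, 56]
```

```bash
python3 - <<'E'
from h import *
s=load('wr2')
p=onz(s,265.7,84,.19,True);q=onz(s,265.3,120,.19,True);print('bar',p,q,'yaw',np.degrees(np.arctan2(-(p-q)[0],(p-q)[1])))
A=onz(s,199.5,70,.108,True);B=onz(s,330.5,70,.108,True);print('edges',A,B,(A+B)/2, np.linalg.norm(A-B))
print('far edge top',onz(s,266,55.5,.108,True),'bar end',onz(s,266,69.5,.196,True))
# held rack fin (top image below) : where do shelves project
from math import *
for y in(90,100,110,115): pass
for z in(.19,):
  for c in((.582,.0105),): print('predicted mid',proj(s,[*c,z],True))
E
```

```text
bar [0.5816341  0.10679141 0.19      ] [0.58252385 0.07163461 0.19      ] yaw 1.4497364324505388
edges [0.49904874 0.13114421 0.108     ] [0.66264113 0.1373577  0.108     ] [0.58084493 0.13425095 0.108     ] 0.16371034100474133
far edge top [0.58134706 0.15051124 0.108     ] bar end [0.58136937 0.12027945 0.196     ]
predicted mid [262.50254019 181.29366559]
```

```bash
python3 - <<'E'
from station import r
from h import *
x,y=.5846,.0105
r.servo_line([x,y,.48],[180,0,91.85],0.1)
print(r.sense()['contact_force'])
r.servo_line([x,y,.398],None,0.08); r.wait(.15)
q=r.sense(); print(q['tcp_pos'],q['contact_force']); f0=-2.85
for z in np.arange(.396,.384,-.0015):
    r.servo_line([x,y,z],None,0.03); r.wait(.1); q=r.sense(); print(q['tcp_pos'],q['contact_force'].round(2))
    if q['contact_force'][2]>0.3: break
b=snap(r,'side','side3'); w=snap(r,'wrist','wr3'); print(q['clock'],q['torque'])
cv2.imwrite('pics/v3.png',np.hstack([cv2.resize(b['frame'][90:240,210:360],(400,400),interpolation=cv2.INTER_CUBIC),cv2.resize(w['frame'][40:240,160:360],(400,400))])[:,:,::-1])
E
```

```text
[ 0.24498112 -0.76138465 -3.73133578]
[0.58463137 0.0104862  0.3987479 ] [-0.56612844 -0.5775466  -3.14499539]
[0.58460362 0.01051986 0.39595531] [ 0.17 -0.47 -2.49]
[0.58460545 0.01049702 0.3944444 ] [ 0.68  0.21 -1.93]
[0.58460109 0.01051197 0.39295235] [-0.74 -0.43 -2.34]
[0.58459016 0.01050583 0.39146041] [ 0.36  0.42 -3.44]
[0.58457622 0.01050026 0.39073778] [-0.58 -0.7   1.28]
9.9833 [-0.05242282  0.10300383 -0.04611339]
```

View pics/v3.png

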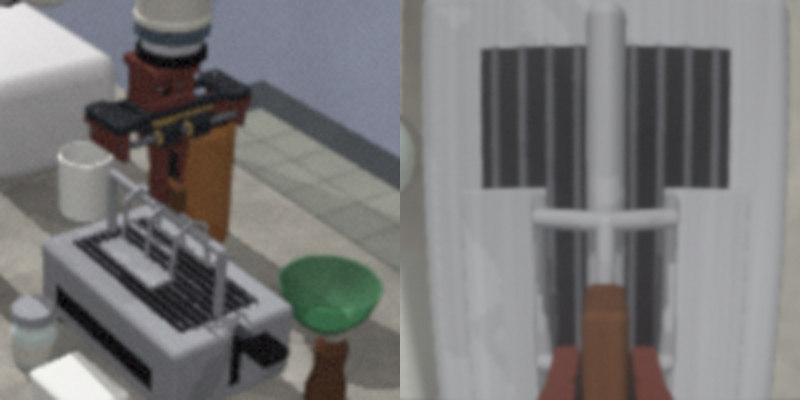

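The rack straddles the bar: in the wrist crop the bar runs through the tunnel, and contact came at 0.3907 m against 0.392 m predicted. I release it, back off and inspect.

```bash
python3 - <<'E'
from station import r
from h import *
r.let_go(); r.wait(.1); print(r.sense()['opening'])
r.servo_line([.5846,.0105,.47],None,0.12)
r.grab(20)
r.reach([.591,-.178,.38],[180,0,91.85]); r.wait(.2)
q=r.sense(); print(q['clock'],q['tcp_pos'],q['contact_force'],q['opening'],q['joints'])
b=snap(r,'side','side4'); w=snap(r,'wrist','wr4'); t=snap(r,'top','top4')
cv2.imwrite('pics/v4.png',np.hstack([cv2.resize(b['frame'][110:260,210:360],(400,600),interpolation=cv2.INTER_CUBIC),cv2.resize(w['frame'][:,130:386],(400,600))])[:,:,::-1])
E
```

```text
0.08776403936300627
14.625 [ 0.59132939 -0.17646548  0.38145105] [-0.81676086  0.079698    0.24491668] 0.0001691860499004747 [-1.97783005e+01  7.61596939e+00  7.02884103e+01  1.37752415e-02
  1.01968393e+02 -2.17522531e+01]
```

View pics/v4.png

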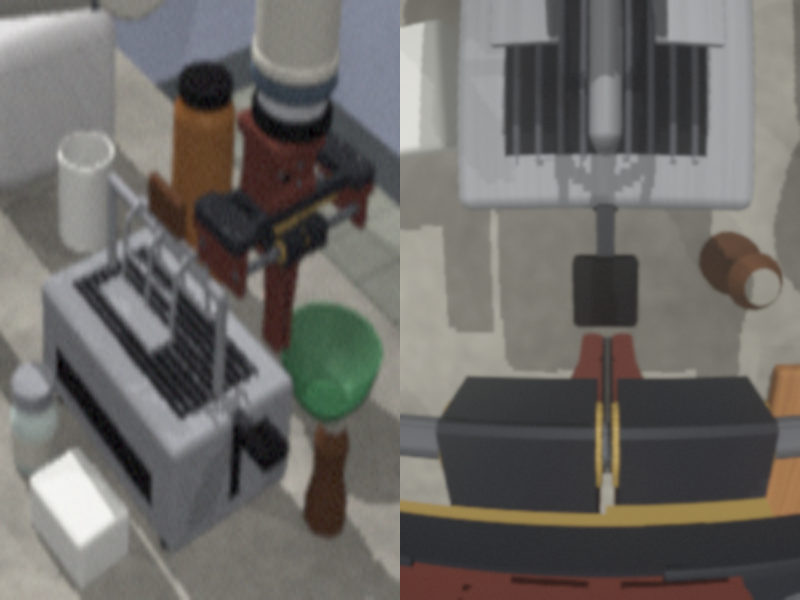

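The rack hangs free, with its shelves symmetric about the bar at crop column 606. The lever paddle's top is at crop (605,283), and the fingertips are in line with it. Next I measure it and press.

```bash
python3 - <<'E'
from station import r
from h import *
w=load('wr4')
print('lever',onz(w,130+205*.64,283*.64,.118,True),'far/near edges',onz(w,261,255*.64,.118,True),onz(w,261,312*.64,.118,True))
x,y=.5908,-.1775
r.servo_line([x,y,.312],[180,0,91.85],0.15); r.wait(.2)
q=r.sense(); print(q['tcp_pos'],q['contact_force'])
for z in np.arange(.304,.293,-.002):
    r.servo_line([x,y,z],None,0.03); r.wait(.08); q=r.sense(); print(q['tcp_pos'].round(4),q['contact_force'].round(2))
    if q['contact_force'][2]>4: break
print(q['clock'])
E
```

```text
lever [ 0.59032597 -0.16675147  0.118     ] far/near edges [ 0.58966176 -0.151465    0.118     ] [ 0.59068469 -0.18307574  0.118     ]
[ 0.5910262  -0.17758259  0.31381071] [ 0.74074115  0.4448637  -0.21255219]
[ 0.5908 -0.1775  0.304 ] [ 0.23 -0.14  0.35]
[ 0.5908 -0.1775  0.302 ] [-0.51  0.23 -0.03]
[ 0.5909 -0.1775  0.3004] [ 0.48 -1.05  2.4 ]
[ 0.5908 -0.1775  0.2993] [-0.99  0.7   7.12]
17.075
```

```bash
python3 - <<'E'
from station import r
from h import *
x,y=.5908,-.1775
z=.297
while z>.252:
    z-=.002
    r.servo_line([x,y,z],None,0.04); r.wait(.06); q=r.sense(); d=.3002-q['tcp_pos'][2]
    print(round(z,4),round(d*1e3,1),q['contact_force'].round(1))
    if d>.0372 or q['contact_force'][2]>22: break
r.wait(.2); q=r.sense(); print(q['clock'],q['tcp_pos'],q['contact_force'],.3002-q['tcp_pos'][2])
b=snap(r,'side','side5'); w=snap(r,'wrist','wr5')
cv2.imwrite('pics/v5.png',np.hstack([cv2.resize(b['frame'][110:260,210:360],(400,600),interpolation=cv2.INTER_CUBIC),cv2.resize(w['frame'][:,130:386],(400,600))])[:,:,::-1])
E
```

```text
0.295 3.9 [-2.2  0.4  6. ]
0.293 5.5 [-1.9  1.   6.3]
0.291 8.4 [-2.2 -0.1  5.8]
0.289 10.3 [-1.7  0.5  6.4]
0.287 12.1 [-1.6  0.4  6.6]
0.285 14.1 [-1.1 -0.9  6.8]
0.283 16.0 [-2.9  0.1  7.3]
0.281 17.9 [-1.7  0.9  7.7]
0.279 20.6 [-1.2  0.7  5. ]
0.277 22.2 [-1.5  0.7  7.7]
0.275 24.0 [-1.9  1.3  8.7]
0.273 25.9 [-1.5  0.6  7.7]
0.271 27.9 [-2.2  0.5  8.7]
0.269 29.8 [-2.2  0.7  8.7]
0.267 32.4 [-1.2  0.6  6.2]
0.265 34.1 [-1.8  0.4  7.9]
0.263 35.7 [-2.4  1.6  8.7]
0.261 37.7 [-1.4  1.2  9.9]
22.825 [ 0.59084499 -0.17749146  0.26258026] [-2.51079323  1.6742789   9.81996887] 0.03761974135593843
```

View pics/v5.png

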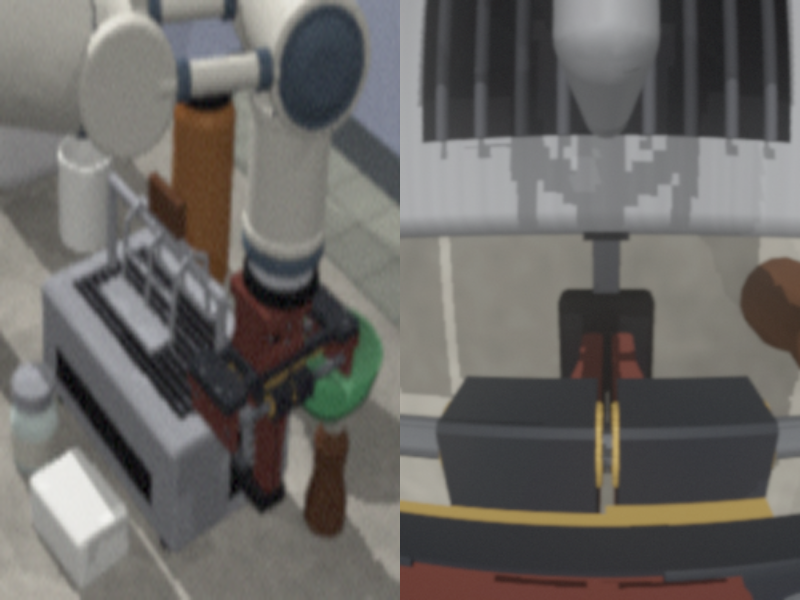

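The lever is down about 37.6 mm. The force dropped at about 7, 19 and 31 mm, so all three ridges are passed. The fingertips rest on the paddle at crop (608,345), and the rack and loose items haven't moved. I add 1 mm to sit in the middle of the click range, then hand in.

```bash
python3 - <<'E'
from station import r
r.servo_line([.5908,-.1775,.2598],None,0.03); r.wait(.2)
q=r.sense(); print(q['clock'],.3002-q['tcp_pos'][2],q['contact_force'])
r.hand_in()
E
```

```text
23.375 0.03881070525611352 [-3.32245847  0.5412444   9.99953434]
the job is handed in; nothing more can be done
```

I hung the grey rack astride the bar and let go of it. I then pressed the lever past all three ridges and handed in at 23.4 s with the fingers still holding it down.

- **Rack:** it touched the bar at a tool height of 0.3907 m, against about 0.392 m expected. After release, the wrist picture showed its shelves even on both sides of the bar. The side picture taken with the lever pressed showed it hanging unchanged.
- **Lever:** the force dropped at about 7, 19 and 31 mm, matching the three ridges. It was held at about 38.8 mm with about 10 N, inside the third click range and short of the 42 mm stop.
- **Other items:** by eye, nothing else had moved in the last views.
- **Disagreement:** the wrist camera placed the lever about 5–8 mm nearer the toaster than the top view and the given dimensions did. I used the position from the top view and the dimensions; the fingertips landed on the paddle and held.

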